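Latch a circuit module into its test dock

ROBOT

A 6-joint arm with a two-finger parallel gripper is mounted at the origin on the work surface. World frame = base frame: x ahead of the robot, y to its left, z up, the work surface at z = 0. Lengths are in mm, angles in degrees, forces in N, time in s.
With the tool pointing down it reaches from about 325 to 925 mm from the base axis. Payload 3.1 kg.
Tool frame: the origin (TCP) lies at the very end of the fingers, on their centre line; the grasp point (between the pads) lies grasp_offset behind it (grasp_offset is the distance from the TCP to the grasp point, in mm); z points along the fingers, y is the line along which they close (so a half turn about z gives the same grasp; the last joint's range is limited). The gripper opens to 85 mm and grips with 20 to 120 N. Pads are 22 mm wide; open, the fingers measure 114 mm over their backs; the gripper's body (76 mm by 85 mm) begins 54 mm behind the grasp point. The pads swing forward as they close: fully open they stand 13 mm farther back than shut.
Start: joints at [63.53, 12.427, 92.441, -0, 75.132, -6.429], TCP at [214.176, 587.169, 231.3] pointing down, gripper open.
Joint ranges: [-157.48, 157.48], [-44.54, 120.13], [17.64, 146.25], [-64.5, 244.5], [7.68, 150.69], [-147.95, 147.95]. Speed limits (degrees/s): [159.86, 159.86, 180, 180, 180, 180].

INTERFACE

Orientations are given as [roll, pitch, yaw] about the fixed x, y, z axes, in that order (R = Rz(yaw) Ry(pitch) Rx(roll)).
In Python, from station import * gives the robot as it stands. Calls block until the motion is done:
- goto(position, orientation): joint-space move of the TCP to a pose.
- move_l(position, attitude=None, speed=150): straight line of the TCP; attitude=None keeps the orientation; speed is the mean speed in mm/s.
- move_j(angles): joint-space move.
- grip(opening, squeeze=None): finger opening in mm; squeeze is the grip in N (None keeps the last); returns when the fingers have stopped.
- wait(seconds).
- solve_ik(position, orientation): joint angles nearest the present ones, or None.
- get_obs(): the state.
- get_image(name): name is "scene" or "side" or "wrist"; returns the picture (480x640x3 uint8, red, green, blue); there is no depth.
- get_calibration(name): a dict with "fx", "fy", "cx", "cy" (pixels), "R" (3x3) and "t" (3): a world point X has camera coordinates R X + t; the wrist camera has in their place "mount" (4x4, takes a point from camera to tool coordinates, whose origin is the TCP and whose axes are the flange's). Camera axes: x right, y down, z forward; pixel columns grow to the right and rows downward; lengths in mm; the calibration is good to about 2 mm. A picture is of the moment at which its call begins: read the wrist's pose just before it. get_calibration takes no time and is no camera call.
A pose or a line that the arm cannot do raises Unreachable and nothing moves.
- sign_off(): hands the job in; it is judged then, once.
Trained networks look in the newest picture that a camera, given by its name, has taken for a name from the list of things; names that differ only in an ending like _2 or _b are one class to them, and where a whole thing is asked for, a point or a joint stands for the part that bears it (a point fixed in the world has none). Each returns a list of dicts, best first, with "score" (0 to 1); they miss things now and then, are a little off and sometimes report something else, mostly with a low value. They report only what shows in the picture. A call takes as long as a camera call. They do not tell look-alikes from the thing itself.
- spot_in(name, camera): "extent" ([centre column, centre row, width, height] in pixels, round what is visible of it).
- regions_of(name, camera): "region" (480x640 bool, what is visible of it) and "extent" ([centre column, centre row, width, height] in pixels, round what is visible of it).
The state is a dict: "t": time; "joint_pos": joint angles; "qvel": joint speeds; "effort": joint torques, N m; "tcp_pos": TCP position; "ee_rot": TCP orientation; "wrist_force": force on the tool from outside, world axes, zero at the start; "moment": the same for the moment, N m; "grip_width": finger opening in mm; "grip_force": force on a finger pad.
Only numpy, scipy, OpenCV 4.12 (cv2) and the standard library are available. Lean on these libraries where they do the work, as an engineer would, in place of code of your own. Each camera call takes 0.05 s, during which the arm holds its last target. There are 200 camera calls.

TASK

Pick up the circuit module by its handle, set it on the open end of the test dock and slide it in along the rails, brass-strip end first, so that its own leading edge lifts the orange catch. Ease it against the sprung contact bar just until the catch drops fully down behind it, then let go so that the catch alone keeps it pressed on the contacts. The contacts are delicate, so do not force the module against the end of their travel; do not touch the catch with the robot, and leave the multimeter, solder reel and screwdriver where they are.

Things in the scene. Friction and masses are not known exactly. Their poses are not given: they have to be found in the camera images.
- module: Loose circuit module: aluminium carrier with green board, 110 (its x) x 100 (y) x 18 mm, 0.26 to 0.49 kg, black bow handle on top; parts on the board stand up to 8 mm. Origin at the centre of its underside, z up; +x is its leading edge, to go in along dock +x.
- module_handle (a point): Centre of the handle bar, 46 mm above the centre of the module's underside; axes as the module's. Bar 12 mm thick (x), 34 mm long (y), 14 mm high, 21 mm free under it. Grip it across x to push without slipping.
- module_front (a point): Middle of the top of the module's leading edge, 55 mm along its x from the centre and 18 mm up; a brass strip marks this end.
- dock: Fixed test dock, origin under it on the table, +x the way the module slides in. Bed 8 mm high, 150 mm wide, from x = -210 (open end) to +165 mm. Its dark head, carrying catch and contact bar, is clamped up to 8 mm either way along x of its mid setting; this is not measured. x values given here for head parts are at mid setting and shift with it.
- dock_entry (a point): Point on top of the dock's bed (8 mm above the table) at dock x = -140 mm, axes as the dock's: where the module's underside centre can be set down flat. The bed is open from x = -210 to -57 mm, but the catch's pin crosses 46 mm above the table at x = -58 to -64 (mid setting): keep the nose short of it when lowering.
- dock_rails (a point): Point on top of the bed, on its centre line, at dock x = -20 mm, where the straight grey rails begin: 104 mm apart inside, 20 mm high, to x = 155. From x = -57 to here they flare in from 121 mm apart. From x = 18 to 103 blue lips overhang the module's edges (beyond 45 mm from the centre line), 20.5 mm above the bed: enter by sliding.
- dock_home (a point): Point on top of the bed at dock x = 55 mm, where the latched module's underside centre ends up with the head at mid setting. Module centre x: meets contact bar at 50, catch drops at about 59, bar's hard stop at 61, then pushed back on to the catch at 55 mm; all shift with the head.
- catch (a joint): Orange gravity catch, rad: 0 hanging down, grows as lifted, to 0.9. Sloping bar at dock y = 29 to 43 mm, pinned at x = -61, 49 mm above the table, down to its tip at x = 0. Module edge meets it with module centre near x = -76 and lifts it to about 0.2; it rides on the module, drops to 0 behind its tail. 0.1 kg. Bracket and catch stay below 60 mm.
- contact_bar (a joint): Travel of the black sprung contact bar across the dock's far end, m: 0 free, grows as the module pushes it in. Spring 2 N at first touch plus 0.5 N/mm, hard stop at 11 mm (7.5 N). Catch drops at about 9 mm; module held by the catch leaves about 5 mm. Sliding friction adds up to 6 N, more if the module is pressed down.
- multimeter: Bystander: green and black handheld multimeter, 150 x 80 x 47 mm, lying flat; origin at the centre of its underside.
- solder_reel: Bystander: steel-coloured reel of solder standing on end, 52 mm across, 40 mm high; origin at the centre of its underside.
- screwdriver: Bystander: yellow-handled screwdriver, 190 mm long, lying on the bench along its own x.
There are look-alikes about, which are no part of the job. Leave any red look-alike of the module alone.

How it is judged:
By the outcome, as a careful person would: the job done as asked, in the order asked, and still so for the second after the job is handed in, with the robot touching nothing.
It also fails if it takes over 51 s, if anything falls off the work surface, if the arm or the gripper's body presses on something with over 40 N, if the wrist force passes 120 N, or if a joint passes its speed limit or range.

## Working session

There is one attempt and no reset: what is moved stays moved. The work goes in short steps, each a Python script; the robot and the scene stay as the last script left them, time stands still between calls to the robot, and variables do not carry over. Pictures are saved under pics/ and viewed, at most 10 in all, crops included, and the job is handed in when it is done.

```bash
mkdir -p pics; ls
python3 - <<'E'
from station import *
import cv2,numpy as np
o=get_obs();print({k:np.round(v,2).tolist() for k,v in o.items()})
try: print(grasp_offset)
except Exception as e: print(e)
ims=[]
for n in("scene","side"):
    im=get_image(n);cv2.imwrite(f'pics/{n}0.png',im[:,:,::-1]);c=get_calibration(n)
    print(n,{k:np.round(v,3).tolist() for k,v in c.items()})
    for t in("module","module_handle","module_front","dock","catch","contact_bar","multimeter","solder_reel","screwdriver"):
        print(t,[(round(d["score"],2),np.round(d["extent"]).tolist()) for d in spot_in(t,n)])
print(get_calibration("wrist"))
E
```

```text
pics
{'t': 0.0, 'joint_pos': [63.53, 12.48, 92.53, -0.0, 75.13, -6.43], 'qvel': [0.0, -0.17, 0.1, 0.04, 0.05, -0.02], 'effort': [0.0, -39.68, -30.39, -0.0, 0.01, 0.0], 'tcp_pos': [213.8, 586.42, 229.96], 'ee_rot': [-179.86, -0.01, 159.96], 'wrist_force': [-0.45, 0.59, 0.07], 'moment': [0.04, -0.06, -0.05], 'grip_force': 0.0, 'grip_width': 85.44}
18.700000000000003
scene {'fx': 489.759, 'fy': 489.759, 'cx': 330.184, 'cy': 239.716, 'R': [[0.736, 0.677, 0.014], [0.345, -0.358, -0.868], [-0.583, 0.643, -0.497]], 't': [-287.081, -130.731, 1477.279]}
module [(0.73, [313.0, 291.0, 64.0, 48.0]), (0.57, [175.0, 264.0, 61.0, 38.0])]
module_handle [(0.85, [176.0, 264.0, 64.0, 40.0]), (0.64, [312.0, 292.0, 70.0, 42.0])]
module_front [(0.78, [176.0, 267.0, 61.0, 38.0]), (0.68, [313.0, 293.0, 67.0, 43.0])]
dock [(0.95, [416.0, 249.0, 152.0, 78.0]), (0.47, [337.0, 374.0, 97.0, 64.0])]
catch [(0.73, [416.0, 226.0, 24.0, 21.0])]
contact_bar [(0.69, [454.0, 256.0, 26.0, 18.0])]
multimeter [(0.8, [338.0, 374.0, 100.0, 65.0])]
solder_reel [(0.86, [400.0, 316.0, 27.0, 22.0]), (0.52, [340.0, 372.0, 99.0, 
[... 490 characters left out ...]
ock [(0.74, [319.0, 182.0, 152.0, 60.0])]
catch []
contact_bar []
multimeter [(0.8, [467.0, 321.0, 86.0, 73.0])]
solder_reel [(0.74, [346.0, 286.0, 68.0, 60.0]), (0.63, [412.0, 244.0, 20.0, 17.0])]
screwdriver [(0.71, [363.0, 384.0, 99.0, 46.0])]
{'fx': 368.1728746395815, 'fy': 368.1728746395815, 'cx': 321.70979651755283, 'cy': 242.57014010578652, 'mount': array([[ 3.22945186e-04, -9.52939302e-01, -3.03160986e-01,
         7.78041413e+01],
       [ 9.99999931e-01,  2.52417809e-04,  2.71823607e-04,
        -1.11966524e+00],
       [-1.82508166e-04, -3.03161053e-01,  9.52939317e-01,
        -1.42466442e+02],
       [ 0.00000000e+00,  0.00000000e+00,  0.00000000e+00,
         1.00000000e+00]])}
```

View pics/scene0.png

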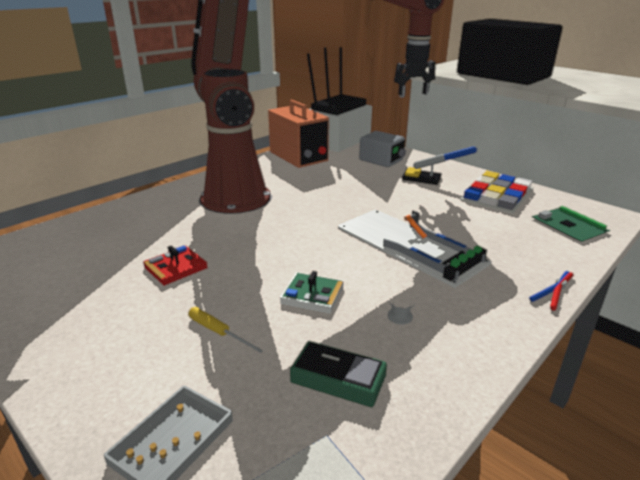

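View pics/side0.png

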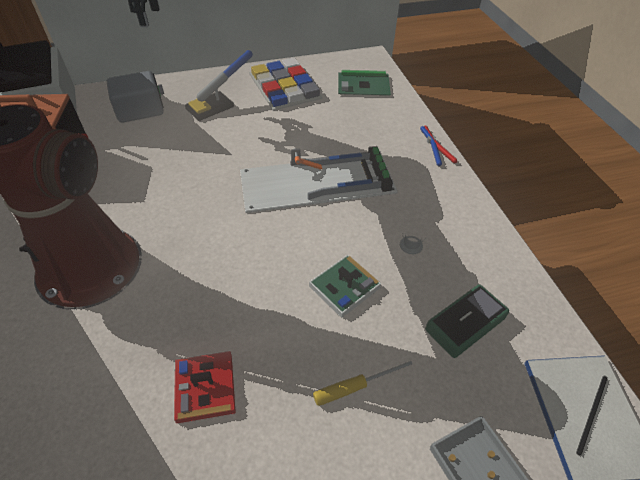

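Candidates for the module: 
- The green-board module with a brass strip, scene (313,291) and side (348,286). This is my choice.
- The red look-alike, scene (176,264) and side (205,387).
- A bare green board, scene (570,223) and side (365,83).

The dock's open white bed end is at scene (345,228). Its dark head is at (468,262).

```bash
cat > h.py <<'E'
from station import *
import cv2,numpy as np
from scipy.spatial.transform import Rotation as Ro
from scipy.optimize import least_squares
def cam(n,obs=None):
    c=get_calibration(n);K=np.array([[c['fx'],0,c['cx']],[0,c['fy'],c['cy']],[0,0,1]])
    if n=='wrist':
        T=np.eye(4);T[:3,:3]=Ro.from_euler('xyz',obs['ee_rot'],degrees=True).as_matrix();T[:3,3]=obs['tcp_pos']
        M=np.linalg.inv(T@np.array(c['mount']));return K@M[:3]
    return K@np.c_[np.array(c['R']),np.array(c['t'])]
def proj(P,X):
    x=np.c_[np.atleast_2d(X),np.ones(len(np.atleast_2d(X)))]@P.T;return x[:,:2]/x[:,2:]
def tri(Ps,px):
    A=np.vstack([np.outer(p,P[2])-P[:2] for P,p in zip(Ps,px)]);v=np.linalg.svd(A)[2][-1];return v[:3]/v[3]
def plane(P,px,z):
    H=P[:,[0,1,3]].copy();H[:,2]+=P[:,2]*z;v=np.linalg.solve(H,[*px,1]);return np.array([*(v[:2]/v[2]),z])
def snap(name):
    o=get_obs();im=get_image('wrist');cv2.imwrite(f'pics/{name}.png',im[:,:,::-1]);P=cam('wrist',o);np.save(f'pics/{name}.npy',P);return P
E
python3 - <<'E'
from h import *
S,D=cam('scene'),cam('side')
print('module',tri([S,D],[(313,291),(345,286)]))
for n,a,b in [('bedL',(338,226),(241,168)),('bedcorner',(385,212),None),('head',(466,262),(381,170)),('reel',(400,313),(411,244)),('catch',(416,226),(305,160))]:
    print(n,plane(S,a,8), plane(D,b,8) if b else '', tri([S,D],[a,b]) if b else '')
for p in [(241,168),(246,212),(325,285),(310,284),(346,258),(380,290),(347,319)]: print(p,plane(D,p,8 if p[0]<300 else 18))
E
```

```text
module [ 516.23029426 -193.04493897    6.49336127]
bedL [359.35910902  64.02079135   8.        ] [366.08006922 222.96110194   8.        ] [363.57485204 105.15183428  41.57910773]
bedcorner [398.92906418 218.67159468   8.        ]  
head [697.02217339 140.38547969   8.        ] [712.64124709 125.13267549   8.        ] [707.31404763 114.49656906  21.93709296]
reel [ 696.62649911 -125.62989991    8.        ] [ 691.71564064 -125.12957044    8.        ] [ 693.90165467 -121.64225018    3.89456176]
catch [509.50960173 209.42914098   8.        ] [533.0716416  212.25063813   8.        ] [526.12880458 185.11778737  26.71378447]
(241, 168) [366.08006922 222.96110194   8.        ]
(246, 212) [352.47550223  65.32300731   8.        ]
(325, 285) [ 473.78899247 -189.29956853   18.        ]
(310, 284) [ 444.70872885 -179.0475379    18.        ]
(346, 258) [ 536.47254516 -133.29957225   18.        ]
(380, 290) [ 578.65985036 -229.74626995   18.        ]
(347, 319) [ 493.33781992 -277.02792395   18.        ]
```

Run:
```python
from h import *
def go(p,y): goto(p,[180,0,y])
go([500,190,260],87); wait(.3); Pd=[snap('d1')]
go([620,190,260],87); wait(.3); Pd.append(snap('d2'))
go([440,-165,170],114); wait(.3); Pm=[snap('m1')]
go([560,-165,170],114); wait(.3); Pm.append(snap('m2'))
for t in("module","module_handle","module_front"):
    print(t,[(round(d["score"],2),np.round(d["extent"]).tolist()) for d in spot_in(t,"wrist")])
r=regions_of("module","wrist")
print([(round(d["score"],2),np.round(d["extent"]).tolist(),np.round(cv2.boxPoints(cv2.minAreaRect(np.argwhere(d["region"])[:,::-1].astype(np.float32)))).tolist()) for d in r])
print(get_obs()['t'])
a,b=[cv2.imread(f'pics/m{i}.png') for i in(1,2)]
c,d=[cv2.imread(f'pics/d{i}.png') for i in(1,2)]
g=lambda im:cv2.resize(im,(400,300),interpolation=cv2.INTER_AREA)
cv2.imwrite('pics/mos.png',np.vstack([np.hstack([g(a),g(b)]),np.hstack([g(c),g(d)])]))
```

```text
module [(0.71, [257.0, 229.0, 136.0, 122.0]), (0.59, [583.0, 33.0, 109.0, 64.0])]
module_handle [(0.74, [257.0, 230.0, 141.0, 122.0])]
module_front [(0.85, [254.0, 228.0, 144.0, 123.0])]
[(0.67, [255.0, 228.0, 142.0, 126.0], [[185.0, 172.0], [323.0, 168.0], [327.0, 287.0], [189.0, 292.0]]), (0.15, [382.0, 419.0, 125.0, 53.0], [[320.0, 439.0], [323.0, 389.0], [448.0, 398.0], [444.0, 448.0]])]
6.9917
```

View pics/mos.png

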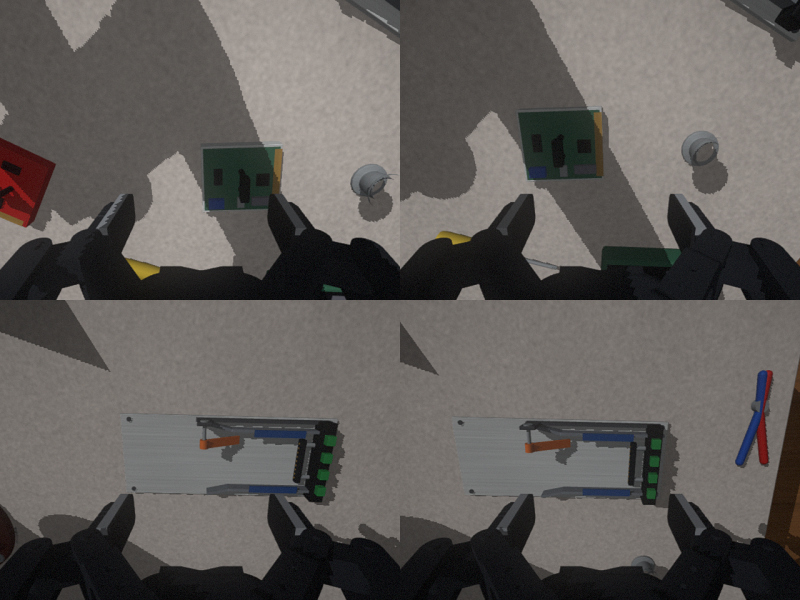

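The mosaic shows the green module with its brass strip on the right (m1 ≈ (388,286) full-res, m2 ≈ (257,229)). The red look-alike is at the left edge of m1. The dock is in d1/d2 with its open end on the left, the catch on the +y side and the contact bar on the right. Next I'll zoom in to pick corners.

Run:
```python
import cv2,numpy as np
def crop(n,x,y,w,h,s):
    im=cv2.imread(f'pics/{n}.png')[y:y+h,x:x+w]
    im=np.clip(im.astype(float)*1.6,0,255).astype(np.uint8)
    im=cv2.resize(im,None,fx=s,fy=s,interpolation=cv2.INTER_CUBIC)
    for k in range(0,w,20): cv2.putText(im,str(x+k),(int(k*s),8),0,.3,(0,255,255),1);cv2.line(im,(int(k*s),10),(int(k*s),14),(0,255,255),1)
    for k in range(20,h,20): cv2.putText(im,str(y+k),(0,int(k*s)+3),0,.3,(0,255,255),1)
    return im
a=crop('m1',310,215,160,130,2.5);b=crop('m2',175,160,160,130,2.5)
cv2.imwrite('pics/mc.png',np.hstack([a,b]))
c=crop('d1',180,170,380,140,2.1);d=crop('d2',80,170,380,140,2.1)
cv2.imwrite('pics/dc.png',np.vstack([c,d]))
```

```text
(no output)
```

View pics/mc.png

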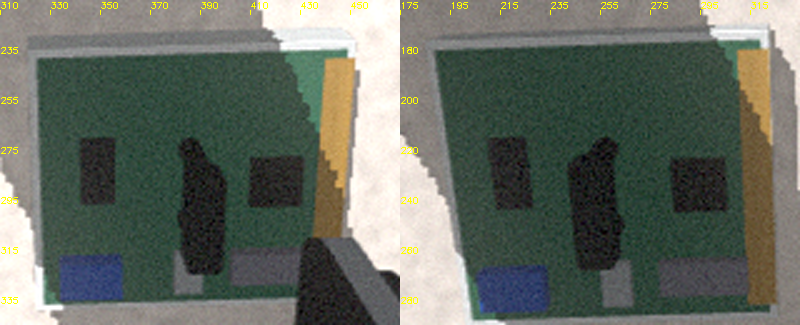

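View pics/dc.png

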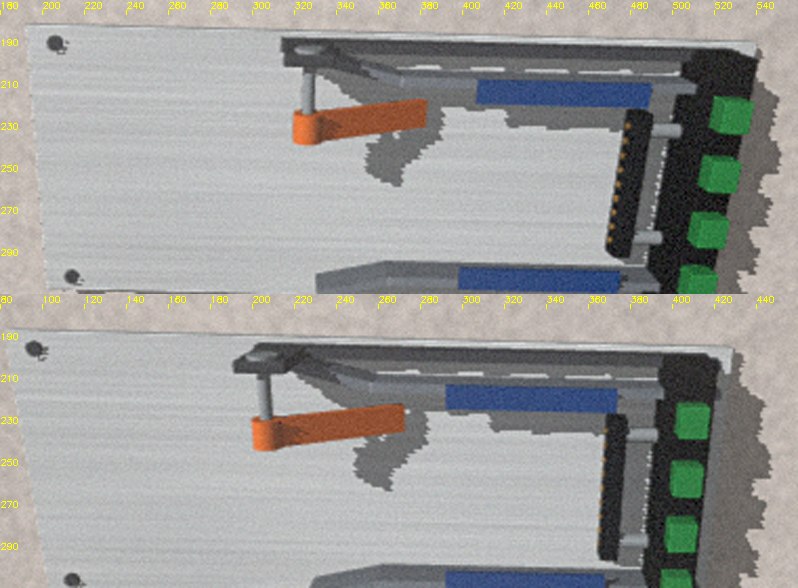

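```bash
cat > fit.py <<'E'
from h import *
P={k:np.load(f'pics/{k}.npy') for k in('m1','m2','d1','d2')}
A=lambda d,x,y:(180 if d=='d1' else 80)+x/2.1
def B(d,x,y): return (d,(A(d,x,y),170+y/2.1))
# module
top=[('m1',(324.8,237.8),(-1,1)),('m1',(451.6,235),(1,1)),('m1',(327.2,336.6),(-1,-1)),('m2',(188.6,179.6),(-1,1)),('m2',(321.8,175.2),(1,1)),('m2',(203.8,288),(-1,-1)),('m2',(325.4,282),(1,-1))]
def pose(x,y,a,X):
    c,s=np.cos(a),np.sin(a);return np.array([x+c*X[0]-s*X[1],y+s*X[0]+c*X[1],X[2]])
f=lambda v:np.concatenate([proj(P[k],pose(v[0],v[1],v[2],(s[0]*v[4],s[1]*v[5],v[3])))[0]-q for k,q,s in top])
r=least_squares(f,[512,-205,.4,18,55,50],loss='soft_l1');v=r.x
print('module',v[:2],np.degrees(v[2]),'z,hx,hy',v[3:],np.round(r.fun,1))
f2=lambda w:f([*w[:3],18,54.,49.]);r=least_squares(f2,v[:3],loss='soft_l1');print('fixed',r.x[:2],np.degrees(r.x[2]),np.round(r.fun,1))
hm=[310+202/2.5,215+215/2.5],[175+(596-400)/2.5,160+212/2.5]
print('handle',tri([P['m1'],P['m2']],hm))
# dock
dk=[('d1',476,103,18,1),('d1',649,107,103,1),('d1',460,267,18,-1),('d1',620,271,103,-1),('d2',446,117,18,1),('d2',617,118,103,1),('d2',446,277,18,-1),('d2',604,280,103,-1)]
bed=[('d1',25,25,-210,75),('d1',758,44,165,75),('d2',732,53,165,75)]
scr=[('d1',55,43,1),('d1',72,277,-1),('d2',35,55,1),('d2',72,286,-1)]
def g(v):
    o=[]
    for d,x,y,lx,s in dk:o.append(proj(P[d],pose(*v[:3],(lx,45*s,v[3])))[0]-B(d,x,y)[1])
    for d,x,y,lx,ly in bed:o.append(proj(P[d],pose(*v[:3],(lx,ly,v[6])))[0]-B(d,x,y)[1])
    for d,x,y,s in scr:o.append(proj(P[d],pose(*v[:3],(v[4],s*v[5],v[6])))[0]-B(d,x,y)[1])
    return np.concatenate(o)
r=least_squares(g,[565,140,-.04,30,-195,60,8],loss='soft_l1');v=r.x
print('dock',v[:2],np.degrees(v[2]),'lipz,sx,sy,bedz',v[3:]);print(np.round(r.fun.reshape(-1,2),1).tolist())
def loc(w): c,s=np.cos(v[2]),np.sin(v[2]);d=w[:2]-v[:2];return np.round([c*d[0]+s*d[1],-s*d[0]+c*d[1],w[2]],1)
for n,a,b in[('pinend',(306,130),(265,140)),('tipfar',(427,99),(403,110)),('tipnear',(427,122),(404,136)),('barRodTop',(662,130),(630,141)),('barFarEndTop',(652,112),(627,121)),('headgreen1',(745,97),(708,109))]:
    print(n,loc(tri([P['d1'],P['d2']],[B('d1',*a)[1],B('d2',*b)[1]])))
E
python3 fit.py
```

```text
module [ 515.07753989 -194.65231105] 25.905109127769563 z,hx,hy [18.57037857 52.97958985 46.73149052] [-0.3  0.4  0.2 -0.7  0.4 -0.4 -0.1  0.1 -0.1  0.   0.1 -0.6 -0.1  1.6]
fixed [ 515.9387961  -196.24096462] 25.66830582449637 [-1.2 -0.5  1.5 -1.2 -0.8  3.  -0.9 -0.8  1.5 -0.4 -0.5  3.1  1.1  5.9]
handle [ 514.59479592 -196.04613437   43.02372263]
dock [565.46469407 126.07886581] -4.251345126683039 lipz,sx,sy,bedz [  29.5290261  -195.61798505   66.27277324    7.51477303]
[[0.0, 0.2], [-1.0, 0.1], [0.1, 0.5], [-0.1, 0.2], [-0.1, -1.3], [-0.5, 0.0], [-0.0, 0.1], [0.4, 0.3], [0.1, 0.2], [0.2, -0.7], [1.0, 0.2], [-0.1, 0.1], [-0.1, -0.1], [-0.1, -0.3], [0.4, -0.2]]
pinend [-66.3  35.7  50.8]
tipfar [-4.6 44.1 19.3]
tipnear [-4.1 31.9 21.8]
barRodTop [110.1  34.8  34.4]
barFarEndTop [110.2  40.8  20.4]
headgreen1 [146.7  52.7  36.3]
```

```bash
cat >> h.py <<'E'
DX,DY,DA=565.5,126.1,np.radians(-4.25)
def d2w(x,y,z): c,s=np.cos(DA),np.sin(DA);return np.array([DX+c*x-s*y,DY+s*x+c*y,z])
def w2d(w): c,s=np.cos(DA),np.sin(DA);a,b=w[0]-DX,w[1]-DY;return np.round([c*a+s*b,-s*a+c*b,w[2]],2)
def st(m=''):
    o=get_obs();print(m,'t%.1f'%o['t'],'w',np.round(o['tcp_pos'],1),'d',w2d(o['tcp_pos']),'rot',np.round(o['ee_rot'],2),'F',np.round(o['wrist_force'],1),'g%.1f/%.0f'%(o['grip_width'],o['grip_force']));return o
E
python3 - <<'E'
from h import *
p=np.array([515.,-195.5]);Y=115.8
grip(62,40)
goto([*p,110],[180,0,Y]); wait(.2); o=st('above')
e=np.array([*p,110])-o['tcp_pos']
move_l(np.array([*p,30.5])+e*[1,1,1],speed=80); wait(.2); o=st('down')
e2=np.array([*p,30])-o['tcp_pos']
if abs(o['wrist_force'][2])<5:
    grip(0,40); wait(.2); o=st('closed')
    move_l(o['tcp_pos']+[0,0,12],speed=60); wait(.3); st('up'); snap('g1')
    get_image('side');
E
```

```text
above t8.0 w [ 517.1 -196.   111.9] d [ -24.39 -324.75  111.94] rot [179.85   0.18 115.84] F [0.3 0.1 0.6] g62.1/0
down t9.3 w [ 513.4 -195.3   29.2] d [ -28.13 -324.37   29.23] rot [1.7995e+02 6.0000e-02 1.1580e+02] F [-0.3 -0.1  0.8] g62.1/0
closed t10.1 w [ 513.4 -195.1   28.8] d [ -28.17 -324.13   28.83] rot [1.7995e+02 3.0000e-02 1.1579e+02] F [2.7 0.8 1.4] g11.5/40
up t10.7 w [ 513.  -194.9   40.5] d [ -28.55 -324.03   40.45] rot [-1.7997e+02 -4.0000e-02  1.1580e+02] F [ 0.3  0.5 -4.7] g10.8/40
```

Run:
```python
from h import *
Y=90-4.25
o=get_obs();move_l(o['tcp_pos']+[0,0,85],speed=150)
T=d2w(-146,0,120)
goto(T,[180,0,Y]);wait(.4);o=st('over');e=T-o['tcp_pos']
T2=d2w(-146,0,50);move_l(T2+e,speed=80);wait(.3);st('hover')
P=snap('e1')
a=cv2.imread('pics/e1.png');cv2.imwrite('pics/e1c.png',np.clip(a*1.5,0,255).astype(np.uint8))
```

```text
over t13.2 w [420.2 136.6 120. ] d [-145.72   -0.33  120.04] rot [179.99  -0.    85.71] F [ 0.6 -0.9 -4. ] g10.8/40
hover t14.6 w [420.  137.3  50.4] d [-145.91    0.4    50.39] rot [ 1.7995e+02 -1.0000e-02  8.5750e+01] F [-0.9 -0.2 -4.2] g10.9/40
```

View pics/e1c.png

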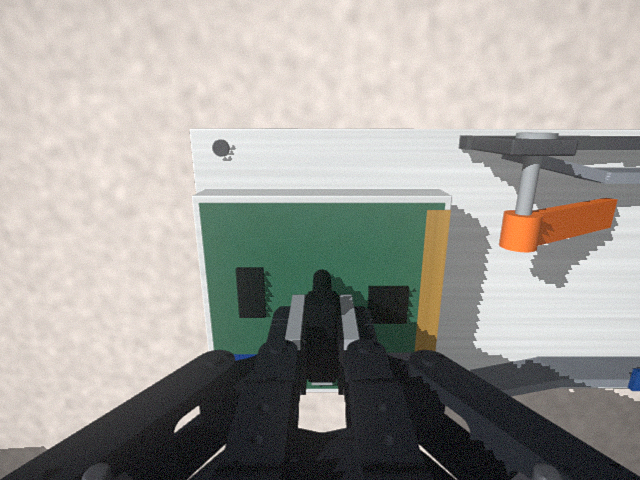

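The module hangs level over the bed, with its brass strip at column 436 towards the catch (pivot at (520,232)). Its +y edge is at rows 190–203.

Run:
```python
from h import *
P=np.load('pics/e1.npy')
for px,z in[((322,190),21.6),((322,203),39.6),((322,190),39.6),((200,203),39.6),((448,203),39.6),((194,195),21.6),((450,191),21.6),((190,129),8),((221,148),8),((520,215),53),((617,200),22)]: print(px,z,w2d(plane(P,px,z)))
```

```text
(322, 190) 21.6 [-146.18   48.34   21.6 ]
(322, 203) 39.6 [-146.19   45.85   39.6 ]
(322, 190) 39.6 [-146.2    51.36   39.6 ]
(200, 203) 39.6 [-197.72   45.83   39.6 ]
(448, 203) 39.6 [-92.96  45.86  39.6 ]
(194, 195) 21.6 [-206.19   45.97   21.6 ]
(450, 191) 21.6 [-86.35  47.88  21.6 ]
(190, 129) 8 [-209.51   75.41    8.  ]
(221, 148) 8 [-195.37   66.57    8.  ]
(520, 215) 53 [-69.09  43.86  53.  ]
(617, 200) 22 [-7.57 43.73 22.  ]
```

```bash
cat >> h.py <<'E'
import json
def save(c): json.dump(list(map(float,c)),open('cmd.json','w'))
def load(): return np.array(json.load(open('cmd.json')))
def dF(o): c,s=np.cos(DA),np.sin(DA);f=o['wrist_force'];return np.array([c*f[0]+s*f[1],-s*f[0]+c*f[1],f[2]])
def step(c,v=40,q=.1):
    move_l(d2w(*c),speed=v);wait(q);save(c);return get_obs()
E
python3 - <<'E'
from h import *
o=get_obs();p=w2d(o['tcp_pos'])
# commanded pose in dock frame (last command = T2+e)
c=np.array([-146.2,0.6,50.]);o=step(c,40)
b=dF(o);print(b)
c[2]=40;o=step(c,40)
while c[2]>33 and dF(o)[2]<b[2]+3:
    c[2]-=.7;o=step(c,20,.05)
st('set');print(c,dF(o))
E
```

```text
[ 0.43213932  0.14200223 -4.19877903]
set t16.9 w [419.9 137.6  36.8] d [-146.03    0.65   36.8 ] rot [179.99  -0.    85.75] F [-1.8 -0.6 -0.7] g11.1/40
[-146.2    0.6   36.5] [-1.7053408  -0.72193041 -0.67760584]
```

```bash
cat > slide.py <<'E'
from h import *
import sys
end,stp,v=map(float,sys.argv[1:4])
c=load();fx0=float(sys.argv[4]) if len(sys.argv)>4 else 12
while c[0]<end-1e-6:
    c[0]=min(end,c[0]+stp);o=step(c,v,.06);f=dF(o);p=w2d(o['tcp_pos'])
    print(np.round(c,1),p,np.round(f,1),'yaw%.2f t%.1f'%(o['ee_rot'][2],o['t']))
    if abs(f[0])>fx0 or abs(f[1])>10 or abs(f[2])>15: print('STOP');break
    c[2]+=np.clip((-1.5-f[2])*-.15,-.4,.4) if False else (.15 if f[2]>1 else -.15 if f[2]<-3 else 0)
    c[1]+=np.clip(f[1]*.15,-.4,.4) if abs(f[1])>1.5 else 0
save(c)
E
python3 slide.py -30 10 60
```

```text
[-136.2    0.6   36.5] [-135.15    0.82   36.81] [ 1.3  0.9 -2.2] yaw85.75 t17.3
[-126.2    0.6   36.5] [-125.93    0.76   36.81] [-1.3  0.9  2.7] yaw85.74 t17.7
[-116.2    0.6   36.6] [-116.02    0.67   36.78] [-1.4 -0.1  2.4] yaw85.75 t18.1
[-106.2    0.6   36.8] [-105.98    0.59   36.8 ] [-1.2  0.4  2. ] yaw85.74 t18.4
[-96.2   0.6  36.9] [-95.84   0.57  36.82] [1.  0.1 0. ] yaw85.75 t18.8
[-86.2   0.6  36.9] [-85.95   0.56  36.82] [-0.3  1.3 -1. ] yaw85.74 t19.2
[-76.2   0.6  36.9] [-76.58   0.5   36.82] [-2.6  0.2  2.5] yaw85.75 t19.6
[-66.2   0.6  37.1] [-65.89   0.54  36.83] [ 0.8  0.9 -1.7] yaw85.75 t19.9
[-56.2   0.6  37.1] [-55.82   0.53  36.82] [ 1.6  0.3 -2.5] yaw85.75 t20.3
[-46.2   0.6  37.1] [-45.8    0.51  36.87] [ 0.8  0.2 -3.3] yaw85.74 t20.7
[-36.2   0.6  36.9] [-35.81   0.6   36.87] [ 1.4  0.2 -3.4] yaw85.75 t21.1
[-30.    0.6  36.8] [-30.03   0.59  36.84] [-1.3 -0.7  0. ] yaw85.75 t21.4
```

```bash
python3 slide.py 38 8 50
python3 - <<'E'
from h import *
snap('r1');a=cv2.imread('pics/r1.png');cv2.imwrite('pics/r1c.png',np.clip(a*1.5,0,255).astype(np.uint8))
E
```

```text
[-22.    0.6  36.8] [-21.48   0.63  36.85] [-0.2  0.5 -0.8] yaw85.75 t21.8
[-14.    0.6  36.8] [-13.67   0.59  36.84] [-0.8  0.3 -0.7] yaw85.75 t22.1
[-6.   0.6 36.8] [-5.72  0.62 36.83] [-0.8 -0.1  0.3] yaw85.75 t22.5
[ 2.   0.6 36.8] [ 2.21  0.61 36.86] [-1.  -0.7  0.6] yaw85.75 t22.9
[10.   0.6 36.8] [10.21  0.61 36.86] [-1.6  0.4  1.1] yaw85.75 t23.2
[18.   0.6 36.9] [18.41  0.58 36.87] [ 0.3  0.1 -0.6] yaw85.75 t23.6
[26.   0.6 36.9] [26.24  0.58 36.86] [-1.   0.2 -0.4] yaw85.75 t23.9
[34.   0.6 36.9] [34.34  0.57 36.84] [ 0.1 -0.6 -1.6] yaw85.75 t24.3
[38.   0.6 36.9] [37.49  0.57 36.86] [-3.7 -0.6  2. ] yaw85.75 t24.6
```

View pics/r1c.png

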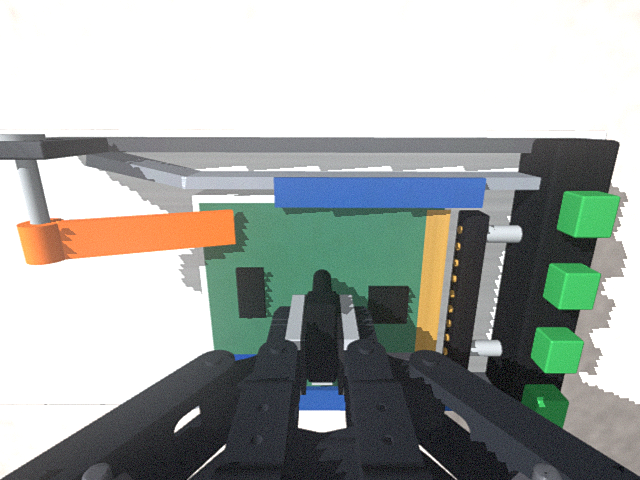

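The catch is riding on the module: its tip is at (235,212) and the module's tail edge is at column ~200. So the drop should come about 14 mm further in, around x≈52.5. I'll creep in and watch the orange tip.

```bash
cat > creep.py <<'E'
from h import *
import sys
end,stp,fmax=map(float,sys.argv[1:4]);c=load()
def tip():
    im=get_image('wrist').astype(int);m=((im[...,0]>110)&(im[...,0]>2*im[...,1])&(im[...,2]<70)).astype(np.uint8)
    m[:,330:]=0;n,l,s,_=cv2.connectedComponentsWithStats(m);k=1+np.argmax(s[1:,4]);ys,xs=np.nonzero(l==k);e=xs.max()
    w=(xs>e-10)&(xs<=e-3);return e,ys[w].min(),ys[w].max()
if __name__=='__main__':
  while c[0]<end-1e-6:
    c[0]=min(end,c[0]+stp);o=step(c,20,.08);f=dF(o);p=w2d(o['tcp_pos']);save(c)
    print(np.round(c,2),p,np.round(f,1),'tip',tip(),'t%.1f'%o['t'])
    if f[0]<-fmax or abs(f[1])>8 or abs(f[2])>12: print('STOP');break
    c[2]+=.1 if f[2]>1 else -.1 if f[2]<-3 else 0
  save(c)
E
python3 creep.py 48 2 12;python3 creep.py 51 1 13
```

```text
Traceback (most recent call last):
  File "creep.py", line 11, in <module>
    print(np.round(c,2),p,np.round(f,1),'tip',tip(),'t%.1f'%o['t'])
                                              ~~~^^
  File "creep.py", line 7, in tip
    w=(xs>e-10)&(xs<=e-3);return e,ys[w].min(),ys[w].max()
                                   ~~~~~~~~~^^
ValueError: zero-size array to reduction operation minimum which has no identity
Traceback (most recent call last):
  File "creep.py", line 11, in <module>
    print(np.round(c,2),p,np.round(f,1),'tip',tip(),'t%.1f'%o['t'])
                                              ~~~^^
  File "creep.py", line 7, in tip
    w=(xs>e-10)&(xs<=e-3);return e,ys[w].min(),ys[w].max()
                                   ~~~~~~~~~^^
ValueError: zero-size array to reduction operation minimum which has no identity
```

```bash
sed -i 's/m=((im.*$/m=((im[...,0]>60)\&(im[...,0]>1.7*im[...,1])\&(im[...,0]>3*im[...,2])).astype(np.uint8)/' creep.py
python3 - <<'E'
import creep,cv2
from creep import *
print(w2d(get_obs()['tcp_pos']),load(),tip())
im=cv2.imread('pics/r1.png');print(im[225,150],im[240,40])
get_image=lambda n:im[:,:,::-1];creep.get_image=get_image;print('r1',tip())
E
```

```text
Traceback (most recent call last):
  File "creep.py", line 3, in <module>
    end,stp,fmax=map(float,sys.argv[1:4]);c=load()
    ^^^^^^^^^^^^
ValueError: not enough values to unpack (expected 3, got 0)
```

```bash
sed -i 's/^end,stp,fmax=.*$/if len(sys.argv)>3: end,stp,fmax=map(float,sys.argv[1:4])\nc=load()/' creep.py
python3 - <<'E'
import creep,cv2
from creep import *
print(w2d(get_obs()['tcp_pos']),load(),tip())
im=cv2.imread('pics/r1.png');print(im[225,150],im[240,40])
creep.get_image=lambda n:im[:,:,::-1];print('r1',tip())
E
python3 creep.py 48 2 12;python3 creep.py 51 1 13
```

```text
[40.89  0.6  36.88] [41.   0.6 37.1] (np.int64(226), np.int64(210), np.int64(244))
[ 57  99 179] [ 49  83 152]
r1 (np.int64(234), np.int64(210), np.int64(244))
[43.   0.6 37.1] [43.76  0.56 36.93] [ 0.2  0.  -3.7] tip (np.int64(219), np.int64(210), np.int64(244)) t25.8
[45.   0.6 37. ] [45.25  0.54 36.88] [ 0.1  0.3 -4.3] tip (np.int64(216), np.int64(210), np.int64(244)) t26.2
[47.   0.6 36.9] [45.96  0.64 36.87] [-5.3 -0.1 -0.2] tip (np.int64(214), np.int64(210), np.int64(244)) t26.6
[48.   0.6 36.9] [46.72  0.62 36.88] [-5.5  0.3  0.4] tip (np.int64(213), np.int64(210), np.int64(244)) t27.0
[49.   0.6 36.9] [47.47  0.58 36.89] [-6.  -0.6  2.8] tip (np.int64(211), np.int64(210), np.int64(244)) t27.4
[50.   0.6 37. ] [48.28  0.62 36.86] [-6.4 -0.3  2. ] tip (np.int64(209), np.int64(210), np.int64(243)) t27.7
[51.   0.6 37.1] [49.04  0.61 36.87] [-7.6 -0.7  2.1] tip (np.int64(207), np.int64(210), np.int64(244)) t28.1
```

```bash
sed -i "s/    c\[2\]+=/    tp=tip()\n    if abs(tp[1]-210)>2 or abs(tp[2]-244)>2: print('JUMP',tp);break\n    c[2]+=/" creep.py
python3 creep.py 53 1 13 && python3 creep.py 58 .6 13.5
```

```text
[52.   0.6 37.2] [49.85  0.6  36.92] [-8.4  0.   2.1] tip (np.int64(205), np.int64(210), np.int64(243)) t28.5
[53.   0.6 37.3] [50.63  0.62 36.95] [-6.7  0.   2.4] tip (np.int64(204), np.int64(210), np.int64(243)) t28.9
[53.6  0.6 37.4] [50.99  0.64 36.96] [-8.1 -1.4  2. ] tip (np.int64(203), np.int64(210), np.int64(243)) t29.4
[54.2  0.6 37.5] [51.45  0.57 36.98] [-8.5 -0.7  1.8] tip (np.int64(202), np.int64(210), np.int64(243)) t29.8
[54.8  0.6 37.6] [51.95  0.6  37.03] [-9.7 -1.2  2.4] tip (np.int64(200), np.int64(210), np.int64(243)) t30.2
[55.4  0.6 37.7] [52.39  0.6  37.02] [-9.1 -1.   3.2] tip (np.int64(199), np.int64(210), np.int64(243)) t30.7
[56.   0.6 37.8] [52.88  0.62 37.07] [-8.3 -0.6  1.7] tip (np.int64(198), np.int64(210), np.int64(243)) t31.1
[56.6  0.6 37.9] [53.31  0.6  37.07] [-8.7  0.   2.3] tip (np.int64(197), np.int64(210), np.int64(243)) t31.5
[57.2  0.6 38. ] [53.78  0.58 37.1 ] [-10.1   0.    2.3] tip (np.int64(196), np.int64(210), np.int64(243)) t32.0
[57.8  0.6 38.1] [54.26  0.58 37.16] [-8.2  0.3  2. ] tip (np.int64(195), np.int64(210), np.int64(243)) t32.4
[58.   0.6 38.2] [54.29  0.59 37.17] [-10.   -0.6   1.9] tip (np.int64(195), np.int64(210), np.int64(243)) t32.8
```

```bash
sed -i "s/c\[2\]+=.1 if f\[2\]>1/c[2]+=.1 if f[2]>5/" creep.py
python3 creep.py 60.4 .6 13.5
python3 - <<'E'
from h import *
a=get_image('wrist')[:,:,::-1];cv2.imwrite('pics/k1.png',cv2.resize(np.clip(a[170:370,100:500]*1.5,0,255).astype(np.uint8),(800,400)))
E
```

```text
[58.6  0.6 38.3] [55.12  0.61 37.29] [-8.6  0.5  1.2] tip (np.int64(192), np.int64(204), np.int64(235)) t33.3
JUMP (np.int64(192), np.int64(204), np.int64(235))
```

View pics/k1.png

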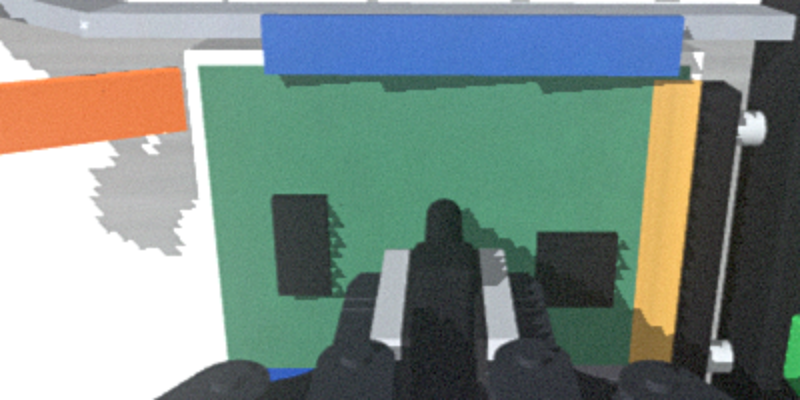

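The catch tip at (192,204–235) has dropped behind the module's tail. I'll ease off onto the catch and then release.

Run:
```python
from creep import *
c=load()
for x,z in[(57,38),(55.5,37.6),(54,37.3),(53,37.1),(52,37)]:
    c[0]=x;c[2]=z;o=step(c,20,.08);print(c,w2d(o['tcp_pos']),np.round(dF(o),1),tip(),'t%.1f'%o['t'])
    if dF(o)[0]>-2.5: break
P=cam('wrist',get_obs());print(np.round(proj(P,[d2w(-4.5,44,20),d2w(-4.5,31.5,20)])),np.round(proj(P,[d2w(-5.5,44,32),d2w(-5.5,31.5,32)])))
```

```text
[57.   0.6 38. ] [54.44  0.59 37.09] [-7.1 -0.2 -0.1] (np.int64(193), np.int64(205), np.int64(235)) t33.8
[55.5  0.6 37.6] [53.75  0.6  36.96] [-5.1 -0.7 -0.6] (np.int64(194), np.int64(205), np.int64(235)) t34.1
[54.   0.6 37.3] [52.93  0.61 36.9 ] [-5.3  0.1 -0.6] (np.int64(194), np.int64(205), np.int64(236)) t34.5
[53.   0.6 37.1] [52.59  0.62 36.91] [-5.3  0.5 -1. ] (np.int64(194), np.int64(205), np.int64(236)) t34.9
[52.   0.6 37. ] [51.94  0.62 36.9 ] [-4.  -0.5 -2.5] (np.int64(194), np.int64(205), np.int64(236)) t35.3
[[194. 205.]
 [197. 232.]] [[182. 211.]
 [186. 240.]]
```

Run:
```python
from creep import *
c=load()
for x in(51.2,50.4,49.6):
    c[0]=x;o=step(c,20,.08);print(c,w2d(o['tcp_pos']),np.round(dF(o),1),tip(),'t%.1f'%o['t'])
    if dF(o)[0]>-1.5: break
grip(36);wait(.1);st('open')
c[2]=70;move_l(d2w(*c),speed=60)
c[2]=180;move_l(d2w(*c),speed=150);wait(.3);st('up')
a=get_image('wrist')[:,:,::-1];snap('f1')
cv2.imwrite('pics/f1c.png',cv2.resize(np.clip(a[100:370,60:600]*1.5,0,255).astype(np.uint8),(800,400)))
```

```text
[51.2  0.6 37. ] [51.09  0.6  36.9 ] [-4.   0.2 -1.8] (np.int64(194), np.int64(205), np.int64(236)) t35.7
[50.4  0.6 37. ] [50.7   0.62 36.94] [-2.1  1.8 -4.7] (np.int64(194), np.int64(205), np.int64(237)) t36.1
[49.6  0.6 37. ] [50.45  0.6  37.03] [ 1.8  0.4 -7.8] (np.int64(194), np.int64(205), np.int64(236)) t36.4
open t37.0 w [615.6 123.1  37.8] d [50.2   0.68 37.78] rot [ 1.7993e+02 -1.0000e-02  8.5750e+01] F [ 0.   0.2 -0.1] g35.7/0
up t38.8 w [614.4 122.9 178.9] d [ 49.04   0.48 178.88] rot [-1.7989e+02  2.0000e-02  8.5750e+01] F [ 0.1 -0.9  0.1] g36.0/0
```

View pics/f1c.png

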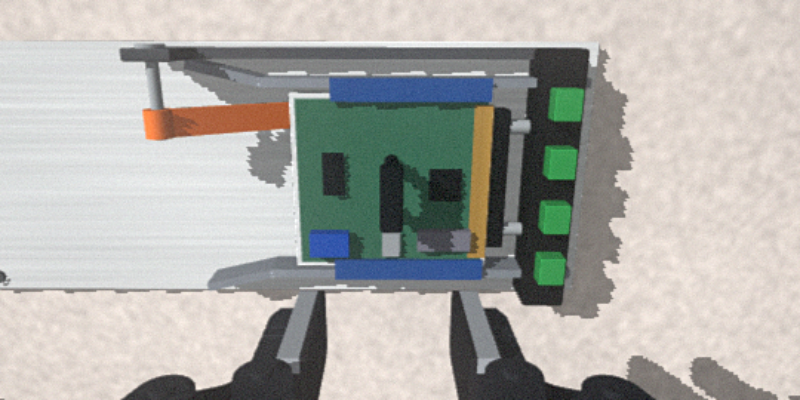

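The module sits between the rails. Its tail is at (292,115) against the lowered catch tip, and its brass end presses the contact bar at (497,175). The gripper is clear.

Run:
```python
from station import *
print(sign_off())
```

```text
the job is handed in; nothing more can be done
None
```

The module is in the dock with the catch dropped fully behind it, holding it against the contacts; it was released and signed off at about 39 s, with the robot clear and no bystanders handled.

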